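# Put the tape rolls away in their lidded box

## Robot

A 6-joint arm with a two-finger parallel gripper is mounted at the origin on a cart in front of the work surface, level with it; the furniture and walls round the work are solid. World frame = base frame: x ahead of the robot, y to its left, z up, the work surface at z = 0. Lengths are in m, angles in rad, forces in N, time in s.
With the tool pointing down it reaches from about 0.35 to 0.85 m from the base axis. Payload 8.1 kg.
Tool frame: the origin (TCP) lies at the centre of the arm's flange, where the gripper is bolted on; the fingertips stand 186 mm ahead of it and the grasp point (between the pads) lies 167 mm ahead of it; z points along the fingers, y is the line along which they close (so a half turn about z gives the same grasp; the last joint's range is limited). The gripper opens to 93 mm and grips with 3 to 60 N. Pads are 15 mm wide; open, the fingers measure 128 mm over their backs; the gripper's body (75 mm by 188 mm) begins 65 mm behind the grasp point.
Start: joints at [1.028, 0.13, 1.488, -0, 1.523, -0.085], TCP at [0.265, 0.538, 0.405] pointing down, gripper open.
Joint ranges: [-2.96, 2.96], [-0.89, 2.26], [0.02, 2.5], [-1.34, 4.48], [0, 2.73], [-2.66, 2.66]. Speed limits (rad/s): [2.39, 2.39, 2.79, 3.14, 3.14, 3.14].

## Interface

Orientations are given as a rotation vector (axis times angle).
In Python, from plant import read_state, read_camera, camera_params, robot gives the robot as it stands.
- The arm moves only by the tool carry_out, never from a script. Its argument "targets" is a list of rows, each an object of numbers: "hand": the opening in per cent of the stroke, from 0 (shut) to 100 (fully open); "x", "y", "z": the shift along the tool's x, y, z in m; "ax", "ay", "az": the turn, a rotation vector about the tool's x, y, z in rad. In form: [{"hand": .., "x": .., "y": .., "z": .., "ax": .., "ay": .., "az": ..}, ...]. A call has 1 to 8 rows; each row is the pose to reach, as a shift and turn from the pose commanded when the call began, along the tool's axes at that moment; what a row does not reach only later rows make up. A row lasts 1/8 s, in which the tool goes at most 62.5 mm and 10.7 degrees, less where a joint would pass 70% of its speed; a pose out of reach is approached as far as the arm can. A call with a gripper value outside its range is refused whole. The fingers move at their own pace and stop on an object; "newtons" is the grip in N (left out, the last holds). Time passes only in rows, so rows that repeat a pose let the fingers close. It gives the time, the measured TCP pose, the force, the opening and the grip force at its end, in the units of the state.
- read_state(): the state, without advancing time (a new reading comes with each control period).
- read_camera(name): name is "scene" or "side" or "wrist"; returns (picture, depth): 420x560x3 uint8, blue, green, red; 420x560 float32, m along the optical axis (not along the pixel's ray), 0 where there is no reading.
- camera_params(name): a dict with "fx", "fy", "cx", "cy" (pixels), "position" and "rotation" of the camera in the world. Camera axes: x right, y up, looking along -z (the intrinsics and any distortion apply to the point x, -y, -z); pixel columns grow to the right and rows downward; lengths in m; the calibration is good to about 2 mm. A picture is of the moment at which its call begins: read the wrist's pose just before it. camera_params takes no time and is no camera call; for the wrist camera it gives the pose at the moment of the call.
- robot.close_job(): hands the job in; it is judged then, once.
The state is a dict: "t": time; "q": joint angles; "dq": joint speeds; "joint_torque": joint torques, N m; "tool_pos": TCP position; "orientation": TCP orientation; "force": force on the tool from outside, world axes, zero at the start; "wrist_torque": the same for the moment, N m; "opening": finger opening in m; "gripper_force": force on a finger pad.
Only numpy, scipy, OpenCV 4.12 (cv2) and the standard library are available. Lean on these libraries where they do the work, as an engineer would, in place of code of your own. Each camera call takes 0.05 s, during which the arm holds its last target. There are 200 camera calls.

## Task

The tape rolls have to go away before the dusty work starts: slide each roll that is there straight up off its pin, lay it in the open wooden box, and lay the loose roll or rolls from the table in as well. When all the rolls are in the box, lower its lid fully shut. Be gentle: the soft rolls must not be squeezed hard (grip them with no more than 40 N), the lid is to be lowered, not slammed, and the other things on the table stay where they are.

Things in the scene. Friction and masses are not known exactly. Their poses are not given: they have to be found in the camera images.
- pin_board: wooden board, 270 (x) x 90 (y) x 15 mm, fixed, with three upright steel pins of 24 mm diameter that stand 61 mm above its top (pin tops 76 mm above the table). Origin: centre of its underside, on the table; z up. The pins stand at x = -100, 0 and +100 mm, y = 0 in its frame. A pin carries one roll or none.
- roll_a_mid (a point): roll of wound paper tape, a ring 60 mm outside diameter, 38 mm bore, 45 mm high, about 90 g; starts flat on one of the pins of the board, resting on the board. The point is its centre, half-way up on its axis (22.5 mm above what it lies on); z is its axis. It is soft: grip it with no more than 40 N; may be absent.
- roll_b_mid (a point): roll of wound paper tape, a ring 60 mm outside diameter, 38 mm bore, 45 mm high, about 90 g; starts flat on one of the pins of the board, resting on the board. The point is its centre, half-way up on its axis (22.5 mm above what it lies on); z is its axis. It is soft: grip it with no more than 40 N; may be absent.
- roll_c_mid (a point): roll of wound paper tape, a ring 60 mm outside diameter, 38 mm bore, 45 mm high, about 90 g; starts flat on one of the pins of the board, resting on the board. The point is its centre, half-way up on its axis (22.5 mm above what it lies on); z is its axis. It is soft: grip it with no more than 40 N; may be absent.
- roll_d_mid (a point): roll of wound paper tape, a ring 60 mm outside diameter, 38 mm bore, 45 mm high, about 90 g; starts lying flat, loose on the table left (+y) of the box. The point is its centre, half-way up on its axis (22.5 mm above what it lies on); z is its axis. It is soft: grip it with no more than 40 N.
- roll_e_mid (a point): roll of wound paper tape, a ring 60 mm outside diameter, 38 mm bore, 45 mm high, about 90 g; starts lying flat, loose on the table left (+y) of the box. The point is its centre, half-way up on its axis (22.5 mm above what it lies on); z is its axis. It is soft: grip it with no more than 40 N; may be absent.
- roll_box_in (a point): wooden box without dividers, fixed, outside 150 (x) x 296 (y) x 75 mm high, walls and floor 8 mm, open inside 134 x 280 x 67 mm deep. The point is the centre of its inner floor, 8 mm above the table; x points from the front to the hinge side, y along the box, z up. Room for the rolls in one row along y, lying flat.
- box_lid_hinge (a point): the lid's hinge line at its middle, on top of the far wall of the box (75 mm along the box's +x from its centre, 75.5 mm above the table). The y axis lies along the hinge line. The frame turns with the lid; the lid runs 150 mm from here along its -x, and is 296 mm wide, 8 mm thick (from z = 0 to 8 mm in this frame).
- lid_edge (a point): middle of the lid's free edge, half-way through its thickness, 150 mm from the hinge line; opposite the hinge. Frame turns with the lid.
- box_lid_handle (a point): top of the wooden knob on the outer face of the lid, 120 mm from the hinge line, middle of the width; the knob stands 35 mm out from the outer face.
- box_lid (a joint): lid angle: 0 shut, grows as it opens up and back; 1.57 is upright; starts leaning back at about 1.8 to 2.15. The hinge is stiff (about 0.28 N m of friction), so the lid stays where it is left; it takes about 2 N at the edge to move it.
- wood_rib: flat wooden rib, 54 x 100 x 9 mm, bystander; origin under its centre.
- spanner: steel spanner, 28 x 180 x 8 mm, bystander; origin under its centre.
- scraper: scraper with a red handle, 44 x 200 x 18 mm, bystander; origin under its centre.
- mallet: mallet with a wooden handle, 85 x 188 x 50 mm, bystander; origin under its centre.
- clay_lump: grey lump of clay, 39 x 66 x 26 mm, bystander; origin under its centre.
There are look-alikes about, which are no part of the job. Leave any yellow look-alike of the part that bears roll_a_mid alone. Leave any red look-alike of the part that bears roll_d_mid alone.

How it is judged:
On the way:
1. all the rolls are in the box while the lid is open (x of roll_a_mid in the frame of roll_box_in between -0.067 and 0.067 m and y of roll_a_mid in the frame of roll_box_in between -0.14 and 0.14 m and z of roll_a_mid in the frame of roll_box_in between 0 and 0.06 m and x of roll_b_mid in the frame of roll_box_in between -0.067 and 0.067 m and y of roll_b_mid in the frame of roll_box_in between -0.14 and 0.14 m and z of roll_b_mid in the frame of roll_box_in between 0 and 0.06 m and x of roll_c_mid in the frame of roll_box_in between -0.067 and 0.067 m and y of roll_c_mid in the frame of roll_box_in between -0.14 and 0.14 m and z of roll_c_mid in the frame of roll_box_in between 0 and 0.06 m and x of roll_d_mid in the frame of roll_box_in between -0.067 and 0.067 m and y of roll_d_mid in the frame of roll_box_in between -0.14 and 0.14 m and z of roll_d_mid in the frame of roll_box_in between 0 and 0.06 m and x of roll_e_mid in the frame of roll_box_in between -0.067 and 0.067 m and y of roll_e_mid in the frame of roll_box_in between -0.14 and 0.14 m and z of roll_e_mid in the frame of roll_box_in between 0 and 0.06 m and value of joint box_lid above 0.6 rad), for 0.2 s.
At the end, for the whole second after the job is handed in: every roll that is present lies at rest inside the box (its centre between the walls and below the rim) and the lid is shut (angle under 0.04 rad) (x of roll_a_mid in the frame of roll_box_in between -0.067 and 0.067 m and y of roll_a_mid in the frame of roll_box_in between -0.14 and 0.14 m and z of roll_a_mid in the frame of roll_box_in between 0 and 0.06 m and x of roll_b_mid in the frame of roll_box_in between -0.067 and 0.067 m and y of roll_b_mid in the frame of roll_box_in between -0.14 and 0.14 m and z of roll_b_mid in the frame of roll_box_in between 0 and 0.06 m and x of roll_c_mid in the frame of roll_box_in between -0.067 and 0.067 m and y of roll_c_mid in the frame of roll_box_in between -0.14 and 0.14 m and z of roll_c_mid in the frame of roll_box_in between 0 and 0.06 m and x of roll_d_mid in the frame of roll_box_in between -0.067 and 0.067 m and y of roll_d_mid in the frame of roll_box_in between -0.14 and 0.14 m and z of roll_d_mid in the frame of roll_box_in between 0 and 0.06 m and x of roll_e_mid in the frame of roll_box_in between -0.067 and 0.067 m and y of roll_e_mid in the frame of roll_box_in between -0.14 and 0.14 m and z of roll_e_mid in the frame of roll_box_in between 0 and 0.06 m and linear speed of each of roll_a, roll_b, roll_c, roll_d, roll_e below 0.02 m/s and value of joint box_lid below 0.04 rad); the robot touches nothing.
It fails at once if a roll squeezed: the fingers press on it with more than 100 N, both fingers together (a grip of 50 N) (contact force between the fingers and roll_a above 100 N or contact force between the fingers and roll_b above 100 N or contact force between the fingers and roll_c above 100 N or contact force between the fingers and roll_d above 100 N or contact force between the fingers and roll_e above 100 N).
It fails at once if the lid slammed: it turns shut faster than 2 rad/s (velocity of joint box_lid below -2 rad/s).
It fails at once if a bystander knocked more than 5 cm from its place (distance of any of wood_rib, spanner, scraper, mallet, clay_lump from where it was at the start of the episode above 0.05 m).
Of roll_a, roll_b, roll_c, roll_e only 2 to 3 are there at a start; the rules pass over those that are not, and their reading is None.
At some moment in a run one of roll_d may be knocked a few centimetres aside while the robot is not near it.
Once in a run the grip may slacken for a moment while it holds something.
It also fails if it takes over 208 s, if anything falls off the work surface, if the arm or the gripper's body presses on something with over 40 N, if the wrist force passes 120 N, or if a joint passes its speed limit or range.

## Working session

There is one attempt and no reset: what is moved stays moved. The work goes in short steps, Python scripts to look and compute and a tool call to move; the robot and the scene stay as the last step left them, time stands still between calls to the robot, and variables do not carry over. Pictures are saved under pics/ and viewed, at most 14 in all, crops included, and the job is handed in when it is done.

Besides the shell and the picture viewer there is one more tool, called by a JSON object that holds its "op" and its "data". carry_out: Moves the arm, as the interface text tells. Its arguments: {"type":"object","properties":{"targets":{"type":"array","items":{"type":"object","properties":{"hand":{"type":"number"},"x":{"type":"number"},"y":{"type":"number"},"z":{"type":"number"},"ax":{"type":"number"},"ay":{"type":"number"},"az":{"type":"number"}}}},"newtons":{"type":"number"}},"required":["targets"]}

```bash
mkdir -p pics
cat > h.py <<'E'
import numpy as np,cv2
from plant import read_state,read_camera,camera_params,robot
from scipy.spatial.transform import Rotation as R
def world(d,P):
    v,u=np.indices(d.shape)
    c=np.stack([(u-P['cx'])/P['fx']*d,-(v-P['cy'])/P['fy']*d,-d],-1)
    return c@np.array(P['rotation']).T+np.array(P['position'])
def shot(n,f):
    P=camera_params(n);im,d=read_camera(n);cv2.imwrite('pics/'+f+'.png',im)
    return im,d,world(d,P),P
E
python3 - <<'E'
from h import *
for n in('scene','side'):
    im,d,W,P=shot(n,n+'0');np.savez(n+'0',im=im,d=d,W=W);print(n,{k:np.round(v,3).tolist() for k,v in P.items() if not isinstance(v,str)})
s=read_state();print(s)
E
```

```text
Traceback (most recent call last):
  File "h.py", line 10, in shot
    return im,d,world(d,P),P
                ~~~~~^^^^^
  File "h.py", line 7, in world
    return c@np.array(P['rotation']).T+np.array(P['position'])
           ~~~~~~~~~~~~~~~~~~~~~~~~~~~^~~~~~~~~~~~~~~~~~~~~~~~
ValueError: operands could not be broadcast together with shapes (420,560) (3,)
```

View pics/scene0.png

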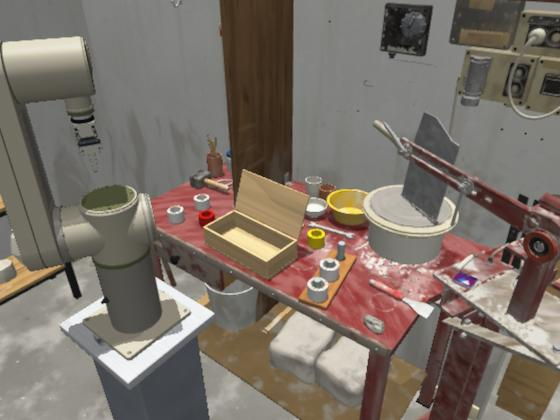

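The scene shows two white rolls on the pins at (318,288) and (329,266), with one pin empty at (341,248). Two loose white rolls lie at (176,214) and (202,200). The look-alikes are red at (207,217) and yellow at (316,239). The open box is at (252,240).

```bash
sed -i "s/np.array(P\['rotation'\]).T/rot(P).T/" h.py
cat >> h.py <<'E'
def rot(P):
    r=np.array(P['rotation'],float)
    return r if r.shape==(3,3) else R.from_rotvec(r).as_matrix()
E
python3 - <<'E'
from h import *
for n in('scene','side'):
    im,d,W,P=shot(n,n+'0');np.savez(n+'0',im=im,d=d,W=W);print(n,P)
s=read_state();print(s)
E
```

```text
scene {'fx': 444.43834054091946, 'fy': 444.43834054091946, 'cx': 273.08727140529425, 'cy': 214.01803635447885, 'position': array([-0.46882442, -0.87896117,  0.911331  ]), 'rotation': array([ 0.94606076, -0.44423704, -0.82962173])}
side {'fx': 418.0350754395114, 'fy': 418.0350754395114, 'cx': 275.54963414420433, 'cy': 212.3232192448699, 'position': array([0.36072949, 0.99532694, 0.60863318]), 'rotation': array([ 0.14127951, -1.62456338, -2.51456955])}
{'t': 0.15, 'q': array([ 1.02759671e+00,  1.30984692e-01,  1.48903344e+00,  7.72121785e-06,
        1.52301216e+00, -8.53920717e-02]), 'dq': array([-0.00043576, -0.00253267, -0.00456027, -0.00076766,  0.00138313,
       -0.00178364]), 'joint_torque': array([ 9.32517178e-04, -5.60476792e+01, -4.92337453e+01,  7.68797519e-02,
        3.05002299e-02, -2.09922115e-05]), 'tool_pos': array([0.26507122, 0.53807342, 0.40392766]), 'orientation': array([-7.12756773e-01, -3.05920565e+00,  2.14354850e-03]), 'force': array([-0.06946133,  0.03937847,  0.4655877 ]), 'wrist_torque': array([-0.0147376 ,  0.04511816, -0.05240894]), 'gripper_force': 0.0, 'opening': 0.09266427987294688}
```

View pics/side0.png

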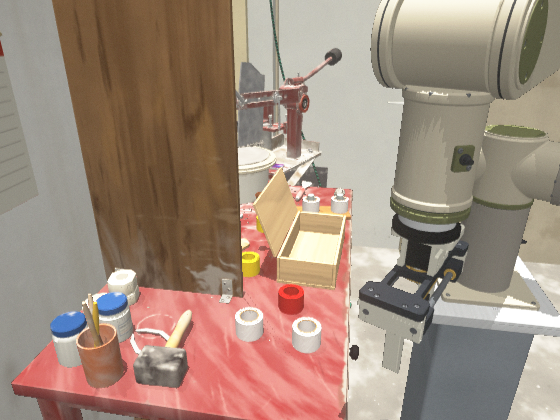

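The side view shows loose white rolls at (249,323) and (306,335), a red one at (290,298), the box at (314,250), and the pin board behind it at (325,203). A wooden post stands behind the lid.

```bash
cat > m.py <<'E'
from h import *
for n in('scene','side'):
    D=np.load(n+'0.npz');W=D['W'];im=D['im'];d=D['d']
    hsv=cv2.cvtColor(im,cv2.COLOR_BGR2HSV).astype(int)
    ok=(d>0)&(W[...,0]>.15)&(W[...,0]<1.0)&(abs(W[...,1])<.85)&(W[...,2]>-.02)
    tab=ok&(abs(W[...,2])<.015);print(n,'table z',np.median(W[tab][:,2]))
    white=ok&(hsv[...,1]<60)&(hsv[...,2]>110)&(W[...,2]>.03)&(W[...,2]<.1)
    red=ok&((hsv[...,0]<6)|(hsv[...,0]>174))&(hsv[...,1]>150)&(W[...,2]>.015)&(W[...,2]<.1)
    yel=ok&(hsv[...,0]>22)&(hsv[...,0]<35)&(hsv[...,1]>150)&(W[...,2]>.015)&(W[...,2]<.1)
    wood=ok&(hsv[...,0]>8)&(hsv[...,0]<28)&(hsv[...,1]>50)&(W[...,2]>.005)&(W[...,2]<.35)
    for nm,m in(('white',white),('red',red),('yel',yel),('wood',wood)):
        k,l,st,c=cv2.connectedComponentsWithStats(m.astype(np.uint8))
        for i in range(1,k):
            if st[i,4]<40:continue
            p=W[l==i];h=np.percentile(p[:,2],97);t=p[p[:,2]>h-.008]
            (cc,rr)=cv2.minEnclosingCircle(t[:,:2].astype(np.float32))
            print(nm,np.round(c[i]),st[i,4],'top %.3f'%h,'med',np.round(np.median(p,0),3),'circ',np.round(cc,3),round(rr,3),'lo',np.round(p.min(0),3),'hi',np.round(p.max(0),3))
E
python3 m.py
```

```text
scene table z -0.0015261398065193887
white [206. 137.] 511 top 0.098 med [0.952 0.698 0.068] circ [0.953 0.685] 0.157 lo [0.939 0.521 0.03 ] hi [0.963 0.85  0.1  ]
white [329. 178.] 1263 top 0.098 med [ 0.951 -0.033  0.069] circ [ 0.952 -0.065] 0.211 lo [ 0.841 -0.277  0.03 ] hi [0.963 0.149 0.1  ]
white [201. 175.] 68 top 0.050 med [0.676 0.43  0.046] circ [0.674 0.429] 0.046 lo [0.636 0.404 0.042] hi [0.716 0.463 0.055]
white [201. 199.] 111 top 0.046 med [0.534 0.289 0.04 ] circ [0.543 0.29 ] 0.036 lo [0.507 0.255 0.03 ] hi [0.572 0.317 0.047]
white [317. 205.] 106 top 0.042 med [ 0.795 -0.102  0.036] circ [ 0.765 -0.088] 0.058 lo [ 0.712 -0.141  0.03 ] hi [ 0.819 -0.047  0.046]
white [175. 211.] 129 top 0.045 med [0.413 0.299 0.04 ] circ [0.418 0.301] 0.034 lo [0.387 0.268 0.03 ] hi [0.445 0.335 0.047]
white [483. 227.] 884 top 0.098 med [ 0.951 -0.652  0.067] circ [ 0.954 -0.645] 0.081 lo [ 0.941 -0.729  0.03 ] hi [ 0.961 -0.563  0.1  ]
white [411. 251.] 996 top 0.098 med [ 0.664 -0.519  0.066] circ [ 0.706 -0.504] 0.094 lo [ 0.639 -0.578  0.03 ] hi [ 0.773 -0.431  0.1  ]
white 
[... 4542 characters left out ...]
] circ [0.221 0.51 ] 0.008 lo [0.213 0.504 0.31 ] hi [0.227 0.515 0.325]
wood [430. 288.] 47 top 0.336 med [0.253 0.566 0.33 ] circ [0.255 0.569] 0.028 lo [0.23  0.496 0.271] hi [0.267 0.594 0.336]
wood [ 99. 349.] 2506 top 0.165 med [0.775 0.478 0.074] circ [0.78  0.468] 0.021 lo [0.747 0.346 0.005] hi [0.896 0.499 0.184]
wood [249. 315.] 51 top 0.047 med [0.54  0.288 0.045] circ [0.541 0.296] 0.022 lo [0.521 0.277 0.019] hi [0.56  0.317 0.048]
wood [178. 333.] 277 top 0.037 med [0.671 0.363 0.033] circ [0.672 0.356] 0.065 lo [0.665 0.289 0.022] hi [0.689 0.421 0.049]
wood [308. 325.] 44 top 0.047 med [0.41  0.3   0.045] circ [0.416 0.31 ] 0.021 lo [0.397 0.289 0.019] hi [0.436 0.329 0.048]
```

```bash
cat >> h.py <<'E'
def go(x,y,z,yaw,s=None):
    """tool-frame shift to put the grasp point at world x,y,z, pointing down, closing line at world angle yaw (deg)"""
    s=s or read_state();R0=R.from_rotvec(s['orientation']);M=R0.as_matrix()
    best=None
    for k in(0,180,-180):
        a=np.radians(yaw+k);yv=np.array([np.cos(a),np.sin(a),0]);zv=np.array([0,0,-1.]);T=np.c_[np.cross(yv,zv),yv,zv]
        rv=R.from_matrix(M.T@T).as_rotvec()
        if best is None or np.linalg.norm(rv)<np.linalg.norm(best):best=rv
    p=np.array([x,y,z+.167])-s['tool_pos']
    print('go',np.round([x,y,z],3),'shift',np.round(M.T@p,4),'turn',np.round(best,3),'q6',round(s['q'][5],2),'t',round(s['t'],1))
E
python3 - <<'E'
from h import *
s=read_state();M=R.from_rotvec(s['orientation']).as_matrix();print('toolR\n',M.round(3))
for n in('scene','side'):
    D=np.load(n+'0.npz');W=D['W'];im=D['im'];d=D['d']
    m=(d>0)&(abs(W[...,2]-.0745)<.004)&(W[...,0]>.32)&(W[...,0]<.53)&(W[...,1]>-.22)&(W[...,1]<.13)
    p=W[m][:,:2].astype(np.float32);r=cv2.minAreaRect(p);print(n,'rim',m.sum(),r)
    f=(d>0)&(abs(W[...,2]-.008)<.006)&(W[...,0]>.37)&(W[...,0]<.49)&(W[...,1]>-.16)&(W[...,1]<.07)
    print('floor',f.sum(),W[f].mean(0).round(4),cv2.minAreaRect(W[f][:,:2].astype(np.float32)))
    m=(d>0)&(W[...,2]>.1)&(W[...,2]<.24)&(W[...,0]>.48)&(W[...,0]<.64)&(W[...,1]>-.18)&(W[...,1]<.09)
    q=W[m];q=q[:];c=q.mean(0);u,ss,vt=np.linalg.svd(q-c,full_matrices=False);nn=vt[2]*np.sign(vt[2][0]);print('lid',m.sum(),c.round(3),nn.round(3),'resid',ss[2]/np.sqrt(len(q)),'angle',np.pi/2-np.arcsin(nn[2]),'hi',q.max(0).round(3))
E
```

```text
toolR
 [[-0.897  0.442 -0.001]
 [ 0.442  0.897 -0.001]
 [ 0.    -0.001 -1.   ]]
scene rim 450 ((0.43629851937294006, -0.052080750465393066), (0.2993908226490021, 0.16190946102142334), 86.4220199584961)
floor 586 [ 0.4593 -0.0378  0.0059] ((0.4568483829498291, -0.03301645815372467), (0.20571419596672058, 0.06581521779298782), 89.87117767333984)
lid 2210 [ 0.541 -0.053  0.158] [ 0.933 -0.055 -0.356] resid 0.002560575359855428 angle 1.9343005091543952 hi [0.577 0.09  0.216]
side rim 565 ((0.43352648615837097, -0.04235479235649109), (0.2985128164291382, 0.1581026315689087), 85.18106842041016)
floor 965 [ 0.4302 -0.0843  0.0078] ((0.43043139576911926, -0.08609725534915924), (0.1486034393310547, 0.11887553334236145), 89.18499755859375)
lid 1582 [ 0.542 -0.031  0.162] [ 0.926 -0.053 -0.374] resid 0.005377910674198872 angle 1.9537084043475512 hi [0.6   0.09  0.217]
```

Run:
```python
from h import *
go(.44,.25,.25,-3.5)
```

```text
go [0.44 0.25 0.25] shift [-0.2842 -0.1811 -0.0129] turn [-1.000e-03  1.000e-03  1.174e+00] q6 -0.09 t 0.1
```

{"op": "carry_out", "data": {"targets": [{"hand":100,"x":-0.284,"y":-0.181,"z":-0.013,"az":1.174},{"x":-0.284,"y":-0.181,"z":-0.013,"az":1.174},{"x":-0.284,"y":-0.181,"z":-0.013,"az":1.174},{"x":-0.284,"y":-0.181,"z":-0.013,"az":1.174},{"x":-0.284,"y":-0.181,"z":-0.013,"az":1.174},{"x":-0.284,"y":-0.181,"z":-0.013,"az":1.174},{"x":-0.284,"y":-0.181,"z":-0.013,"az":1.174},{"x":-0.284,"y":-0.181,"z":-0.013,"az":1.174}], "newtons": 15}}

```text
schema error: expected keys hand, x, y, z, ax, ay, az
```

Run:
```python
from h import *
s=read_state();print(s['tool_pos'],R.from_rotvec(s['orientation']).as_matrix().round(3),s['q'].round(2))
im,d,W,P=shot('wrist','w1');np.savez('w1',im=im,d=d,W=W);print(P)
```

```text
[0.26507122 0.53807342 0.40392766] [[-0.897  0.442 -0.001]
 [ 0.442  0.897 -0.001]
 [ 0.    -0.001 -1.   ]] [ 1.03  0.13  1.49  0.    1.52 -0.09]
{'fx': 343.2065325919607, 'fy': 343.2065325919607, 'cx': 277.73546229389257, 'cy': 211.69557131500733, 'position': array([0.18903019, 0.57604257, 0.38404344]), 'rotation': array([-0.27471204, -0.16809035,  1.10366572])}
```

View pics/w1.png

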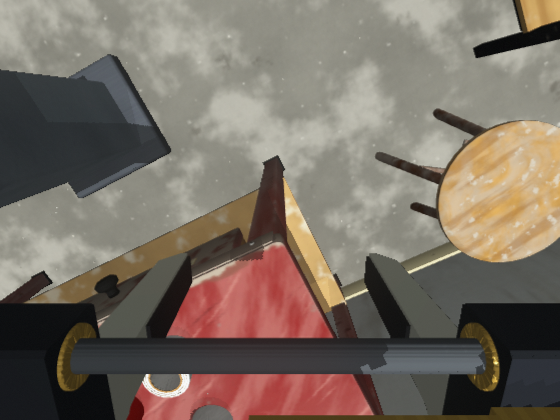

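The call was refused because every row needs all the keys, so the arm hasn't moved. The wrist view shows the table corner and a roll at (165,383). I'll send it again with full rows.

{"op": "carry_out", "data": {"targets": [{"hand":100,"x":-0.284,"y":-0.181,"z":-0.013,"ax":0,"ay":0,"az":1.174},{"hand":100,"x":-0.284,"y":-0.181,"z":-0.013,"ax":0,"ay":0,"az":1.174},{"hand":100,"x":-0.284,"y":-0.181,"z":-0.013,"ax":0,"ay":0,"az":1.174},{"hand":100,"x":-0.284,"y":-0.181,"z":-0.013,"ax":0,"ay":0,"az":1.174},{"hand":100,"x":-0.284,"y":-0.181,"z":-0.013,"ax":0,"ay":0,"az":1.174},{"hand":100,"x":-0.284,"y":-0.181,"z":-0.013,"ax":0,"ay":0,"az":1.174},{"hand":100,"x":-0.284,"y":-0.181,"z":-0.013,"ax":0,"ay":0,"az":1.174},{"hand":100,"x":-0.284,"y":-0.181,"z":-0.013,"ax":0,"ay":0,"az":1.174}], "newtons": 15}}

```text
t: 1.2
tool_pos: [0.4401, 0.2499, 0.4176]
orientation: [-2.289, -2.152, 0.0]
force: [0.5, 0.1, 0.5]
opening: 0.093
gripper_force: 0.0
```

Run:
```python
from h import *
s=read_state();print(s['tool_pos'],R.from_rotvec(s['orientation']).as_matrix().round(3),s['q'].round(2))
im,d,W,P=shot('wrist','w2');np.savez('w2',im=im,d=d,W=W);print(P['position'],rot(P).round(3))
```

```text
[0.44006614 0.24994415 0.41760824] [[ 0.061  0.998 -0.   ]
 [ 0.998 -0.061 -0.   ]
 [-0.    -0.    -1.   ]] [ 0.42 -0.13  1.73  0.    1.55  0.48]
[0.44505326 0.3349396  0.39770022] [[ 0.998  0.059  0.02 ]
 [-0.062  0.951  0.301]
 [-0.001 -0.302  0.953]]
```

View pics/w2.png

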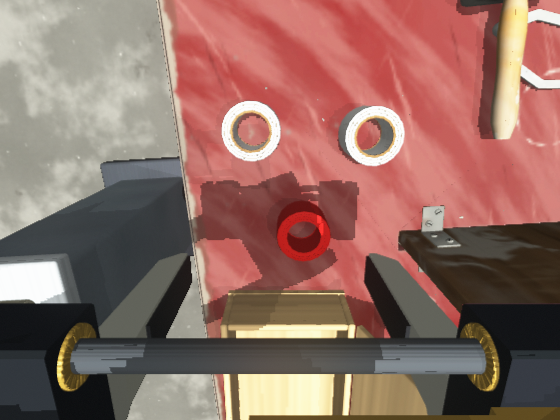

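The wrist view shows white rolls at (251,131) and (371,135), the red one at (303,232), and the left end of the box at (290,305).

```bash
cat >> h.py <<'E'
def rolls(im,d,W,zlo=.03,zhi=.085,box=(.25,.7,-.5,.5)):
    """white ring tops: fit outer circle of top-face points"""
    hsv=cv2.cvtColor(im,cv2.COLOR_BGR2HSV).astype(int);out=[]
    m=(d>0)&(hsv[...,1]<80)&(hsv[...,2]>120)&(W[...,2]>zlo)&(W[...,2]<zhi)&(W[...,0]>box[0])&(W[...,0]<box[1])&(W[...,1]>box[2])&(W[...,1]<box[3])
    k,l,st,c=cv2.connectedComponentsWithStats(m.astype(np.uint8))
    for i in range(1,k):
        if st[i,4]<150:continue
        p=W[l==i];h=np.percentile(p[:,2],80);t=p[p[:,2]>h-.006]
        cc,rr=cv2.minEnclosingCircle(t[:,:2].astype(np.float32))
        print('px',c[i].round(),st[i,4],'top %.4f'%h,'c',np.round(cc,4),'r %.4f'%rr,'mean',t.mean(0).round(4))
E
python3 - <<'E'
from h import *
D=np.load('w2.npz');W=D['W'];d=D['d']
rolls(D['im'],d,W)
m=(d>0)&(abs(W[...,2]-.075)<.005)&(W[...,0]>.3)&(W[...,0]<.53)&(W[...,1]>-.22)&(W[...,1]<.15)
p=W[m];print('rim',p.min(0),p.max(0));t=p[abs(p[:,2]-.075)<.003]
q=t[t[:,1]>t[:,1].max()-.05];print(cv2.minAreaRect(q[:,:2].astype(np.float32)))
for lo in np.arange(.36,.51,.02):
    e=t[abs(t[:,0]-lo)<.01];print(round(lo,2),e[:,1].max() if len(e) else None)
go(.416,.31,.15,-3.5)
E
```

```text
px [515.  47.] 321 top 0.0362 c [0.6796 0.3726] r 0.0173 mean [0.6751 0.3722 0.0353]
px [507. 106.] 1148 top 0.0358 c [0.6785 0.3197] r 0.0349 mean [0.6763 0.3173 0.0343]
px [250. 129.] 1448 top 0.0458 c [0.4155 0.3097] r 0.0301 mean [0.4157 0.311  0.0451]
px [373. 134.] 1468 top 0.0456 c [0.5394 0.2972] r 0.0299 mean [0.5385 0.2988 0.0449]
px [305. 327.] 408 top 0.0755 c [0.458  0.0973] r 0.0488 mean [0.4603 0.0976 0.075 ]
px [227. 396.] 237 top 0.0756 c [0.3621 0.0059] r 0.0348 mean [0.3642 0.0062 0.075 ]
px [347. 394.] 197 top 0.0754 c [0.5069 0.0006] r 0.0309 mean [0.506  0.0013 0.0749]
rim [ 0.35839833 -0.03278624  0.07002353] [0.52506194 0.10672212 0.07997111]
((0.4447964131832123, 0.09382004290819168), (0.018746333196759224, 0.15886959433555603), 86.5049819946289)
0.36 0.10619335163714605
0.38 0.10620202296768155
0.4 0.10539600462527604
0.42 0.10379984857702385
0.44 0.10308680596991332
0.46 0.10174244692302895
0.48 0.10138437679196649
0.5 0.09985189677995449
go [0.416 0.31  0.15 ] shift [ 0.0582 -0.0274  0.1006] turn [-0.     0.     0.001] q6 0.48 t 1.2
```

The wrist and side cameras agree: rolls at (0.4155, 0.310) and (0.5395, 0.297), box centre about (0.433, -0.044) with yaw -3.7°. I'll grasp the first loose roll with the closing line along the box x axis.

{"op": "carry_out", "data": {"targets": [{"hand":100,"x":0.058,"y":-0.028,"z":0.06,"ax":0,"ay":0,"az":0},{"hand":100,"x":0.058,"y":-0.028,"z":0.1,"ax":0,"ay":0,"az":0},{"hand":100,"x":0.058,"y":-0.028,"z":0.14,"ax":0,"ay":0,"az":0},{"hand":100,"x":0.058,"y":-0.028,"z":0.18,"ax":0,"ay":0,"az":0},{"hand":100,"x":0.058,"y":-0.028,"z":0.21,"ax":0,"ay":0,"az":0},{"hand":100,"x":0.058,"y":-0.028,"z":0.21,"ax":0,"ay":0,"az":0},{"hand":40,"x":0.058,"y":-0.028,"z":0.21,"ax":0,"ay":0,"az":0},{"hand":40,"x":0.058,"y":-0.028,"z":0.21,"ax":0,"ay":0,"az":0}], "newtons": 25}}

```text
t: 2.25
tool_pos: [0.4163, 0.3106, 0.2097]
orientation: [2.287, 2.153, 0.005]
force: [-0.3, -0.4, -0.1]
opening: 0.0775
gripper_force: 0.0
```

{"op": "carry_out", "data": {"targets": [{"hand":40,"x":0,"y":0,"z":0,"ax":0,"ay":0,"az":0},{"hand":40,"x":0,"y":0,"z":0,"ax":0,"ay":0,"az":0},{"hand":40,"x":0,"y":0,"z":0,"ax":0,"ay":0,"az":0},{"hand":40,"x":0,"y":0,"z":-0.02,"ax":0,"ay":0,"az":0}], "newtons": 25}}

```text
t: 2.75
tool_pos: [0.4147, 0.3094, 0.2263]
orientation: [-2.288, -2.152, 0.006]
force: [0.0, 0.5, -0.3]
opening: 0.0588
gripper_force: 24.8
```

```bash
cat >> h.py <<'E'
def slot(v,z,u=-.013):
    a=np.radians(-3.7);ux=np.array([np.cos(a),np.sin(a)]);uy=np.array([-ux[1],ux[0]])
    c=np.array([.433,-.044])+u*ux+v*uy;go(c[0],c[1],z,-3.7)
E
python3 - <<'E'
from h import *
s=read_state();print(s['tool_pos'],s['opening'],s['gripper_force'],s['force'])
slot(.103,.19);slot(.103,.052)
E
```

```text
[0.41466769 0.30937214 0.22633912] 0.058759638526235176 24.783820307347924 [ 0.03704532  0.47428687 -0.29403811]
go [0.427 0.06  0.19 ] shift [-0.2488  0.0268 -0.1302] turn [-0.003  0.002  0.003] q6 0.6 t 2.8
go [0.427 0.06  0.052] shift [-0.2485  0.0273  0.0078] turn [-0.003  0.002  0.003] q6 0.6 t 2.8
```

{"op": "carry_out", "data": {"targets": [{"hand":40,"x":0,"y":0,"z":-0.06,"ax":0,"ay":0,"az":0},{"hand":40,"x":0,"y":0,"z":-0.12,"ax":0,"ay":0,"az":0},{"hand":40,"x":-0.05,"y":0.005,"z":-0.13,"ax":0,"ay":0,"az":0},{"hand":40,"x":-0.1,"y":0.01,"z":-0.13,"ax":0,"ay":0,"az":0},{"hand":40,"x":-0.15,"y":0.016,"z":-0.13,"ax":0,"ay":0,"az":0},{"hand":40,"x":-0.2,"y":0.022,"z":-0.13,"ax":0,"ay":0,"az":0},{"hand":40,"x":-0.249,"y":0.027,"z":-0.13,"ax":0,"ay":0,"az":0},{"hand":40,"x":-0.249,"y":0.027,"z":-0.13,"ax":0,"ay":0,"az":0}], "newtons": 25}}

```text
t: 3.75
tool_pos: [0.4272, 0.0571, 0.3576]
orientation: [2.293, 2.147, -0.001]
force: [0.9, 0.2, -0.7]
opening: 0.0585
gripper_force: 24.8
```

Run:
```python
from h import *
s=read_state();print(s['tool_pos'],s['opening'],s['gripper_force'])
slot(.103,.052)
im,d,W,P=shot('wrist','w3')
```

```text
[0.42724857 0.05711537 0.35761345] 0.05853848576519869 24.78370886296034
go [0.427 0.06  0.052] shift [ 0.0026 -0.0007  0.1386] turn [ 0.     0.001 -0.001] q6 0.08 t 3.8
```

View pics/w3.png

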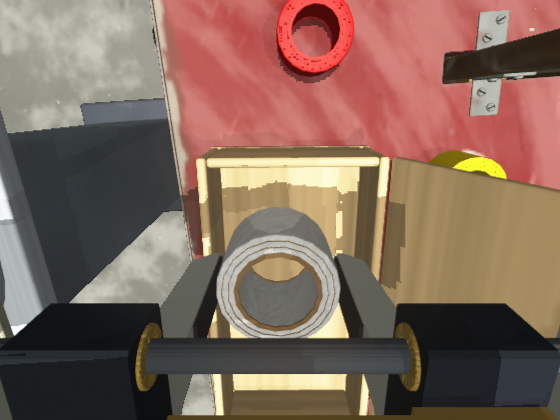

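The roll is held well at (278,275), over the left end of the box. I'll lower it and release.

{"op": "carry_out", "data": {"targets": [{"hand":40,"x":0.002,"y":-0.001,"z":0.05,"ax":0,"ay":0,"az":0},{"hand":40,"x":0.002,"y":-0.001,"z":0.09,"ax":0,"ay":0,"az":0},{"hand":40,"x":0.002,"y":-0.001,"z":0.12,"ax":0,"ay":0,"az":0},{"hand":40,"x":0.002,"y":-0.001,"z":0.138,"ax":0,"ay":0,"az":0},{"hand":40,"x":0.002,"y":-0.001,"z":0.139,"ax":0,"ay":0,"az":0},{"hand":71,"x":0.002,"y":-0.001,"z":0.139,"ax":0,"ay":0,"az":0},{"hand":71,"x":0.002,"y":-0.001,"z":0.139,"ax":0,"ay":0,"az":0},{"hand":71,"x":0.002,"y":-0.001,"z":0.139,"ax":0,"ay":0,"az":0}], "newtons": 25}}

```text
t: 4.8
tool_pos: [0.4268, 0.0619, 0.2196]
orientation: [2.287, 2.152, 0.002]
force: [-0.2, -0.1, 0.2]
opening: 0.0658
gripper_force: 0.0
```

{"op": "carry_out", "data": {"targets": [{"hand":71,"x":0,"y":0,"z":-0.03,"ax":0,"ay":0,"az":0},{"hand":71,"x":0,"y":0,"z":-0.08,"ax":0,"ay":0,"az":0},{"hand":71,"x":0,"y":0,"z":-0.13,"ax":0,"ay":0,"az":0},{"hand":90,"x":0,"y":0,"z":-0.15,"ax":0,"ay":0,"az":0},{"hand":90,"x":0,"y":0,"z":-0.15,"ax":0,"ay":0,"az":0}]}}

```text
t: 5.42
tool_pos: [0.427, 0.0618, 0.3711]
orientation: [2.286, 2.15, 0.006]
force: [-0.0, 0.5, -0.5]
opening: 0.0808
gripper_force: 0.0
```

Run:
```python
from h import *
go(.5395,.297,.2,-3.7);go(.5395,.297,.04,-3.7)
for n in('wrist','side'):
    im,d,W,P=shot(n,n+'4');print(n);rolls(im,d,W,box=(.33,.6,-.2,.36))
```

```text
go [0.54  0.297 0.2  ] shift [0.2416 0.0978 0.0046] turn [ 0.005 -0.     0.003] q6 0.09 t 5.4
go [0.54  0.297 0.04 ] shift [0.2416 0.0971 0.1646] turn [ 0.005 -0.     0.003] q6 0.09 t 5.4
wrist
px [298. 165.] 820 top 0.0756 c [0.4415 0.0991] r 0.0653 mean [0.4463 0.0979 0.075 ]
px [377. 179.] 206 top 0.0755 c [0.5118 0.0825] r 0.0140 mean [0.5111 0.0825 0.075 ]
px [274. 199.] 1675 top 0.0537 c [0.425  0.0624] r 0.0299 mean [0.425  0.0643 0.053 ]
px [212. 294.] 247 top 0.0757 c [ 0.3621 -0.0164] r 0.0224 mean [ 0.3634 -0.0159  0.0751]
px [219. 395.] 232 top 0.0757 c [ 0.3564 -0.1315] r 0.0270 mean [ 0.3565 -0.131   0.0751]
px [359. 394.] 204 top 0.0755 c [ 0.4991 -0.14  ] r 0.0263 mean [ 0.498  -0.1394  0.0751]
side
px [307. 259.] 183 top 0.0748 c [0.4448 0.0877] r 0.0710 mean [0.4511 0.0978 0.0746]
px [248. 319.] 461 top 0.0453 c [0.5395 0.2986] r 0.0317 mean [0.5396 0.3029 0.0442]
```

{"op": "carry_out", "data": {"targets": [{"hand":90,"x":0.06,"y":0,"z":0,"ax":0,"ay":0,"az":0},{"hand":90,"x":0.12,"y":0,"z":0,"ax":0,"ay":0,"az":0},{"hand":90,"x":0.18,"y":0,"z":0,"ax":0,"ay":0,"az":0},{"hand":90,"x":0.242,"y":0,"z":0,"ax":0,"ay":0,"az":0},{"hand":90,"x":0.242,"y":0,"z":0,"ax":0,"ay":0,"az":0},{"hand":90,"x":0.242,"y":0.05,"z":0,"ax":0,"ay":0,"az":0},{"hand":90,"x":0.242,"y":0.097,"z":0.01,"ax":0,"ay":0,"az":0},{"hand":90,"x":0.242,"y":0.097,"z":0.04,"ax":0,"ay":0,"az":0}], "newtons": 25}}

```text
t: 6.52
tool_pos: [0.5408, 0.2957, 0.328]
orientation: [2.29, 2.149, 0.002]
force: [-1.0, -0.4, 0.1]
opening: 0.0836
gripper_force: 0.0
```

Run:
```python
from h import *
im,d,W,P=shot('side','s5');rolls(im,d,W,box=(.33,.6,.1,.4))
go(.5395,.297,.04,-3.7)
```

```text
px [249. 319.] 469 top 0.0451 c [0.5405 0.2989] r 0.0308 mean [0.5397 0.3024 0.044 ]
go [0.54  0.297 0.04 ] shift [0.0023 0.0021 0.1147] turn [-0.007  0.004  0.001] q6 0.48 t 6.6
```

{"op": "carry_out", "data": {"targets": [{"hand":90,"x":0.002,"y":0.001,"z":0.04,"ax":0,"ay":0,"az":0},{"hand":90,"x":0.002,"y":0.001,"z":0.08,"ax":0,"ay":0,"az":0},{"hand":90,"x":0.002,"y":0.001,"z":0.115,"ax":0,"ay":0,"az":0},{"hand":90,"x":0.002,"y":0.001,"z":0.12,"ax":0,"ay":0,"az":0},{"hand":40,"x":0.002,"y":0.001,"z":0.12,"ax":0,"ay":0,"az":0},{"hand":40,"x":0.002,"y":0.001,"z":0.12,"ax":0,"ay":0,"az":0},{"hand":40,"x":0.002,"y":0.001,"z":0.12,"ax":0,"ay":0,"az":0},{"hand":40,"x":0.002,"y":0.001,"z":0.12,"ax":0,"ay":0,"az":0}], "newtons": 25}}

```text
t: 7.58
tool_pos: [0.5399, 0.2997, 0.2107]
orientation: [2.287, 2.152, 0.004]
force: [0.3, -1.0, 7.5]
opening: 0.0597
gripper_force: 28.0
```

{"op": "carry_out", "data": {"targets": [{"hand":40,"x":0,"y":0,"z":0,"ax":0,"ay":0,"az":0},{"hand":40,"x":0,"y":0,"z":-0.03,"ax":0,"ay":0,"az":0},{"hand":40,"x":0,"y":0,"z":-0.08,"ax":0,"ay":0,"az":0},{"hand":40,"x":0,"y":0,"z":-0.13,"ax":0,"ay":0,"az":0},{"hand":40,"x":0,"y":-0.03,"z":-0.16,"ax":0,"ay":0,"az":0},{"hand":40,"x":0,"y":-0.06,"z":-0.16,"ax":0,"ay":0,"az":0},{"hand":40,"x":0,"y":-0.1,"z":-0.16,"ax":0,"ay":0,"az":0},{"hand":40,"x":0,"y":-0.1,"z":-0.16,"ax":0,"ay":0,"az":0}]}}

```text
t: 8.57
tool_pos: [0.4372, 0.3058, 0.3688]
orientation: [-2.286, -2.154, 0.001]
force: [0.2, 0.4, -0.1]
opening: 0.0598
gripper_force: 28.0
```

Run:
```python
from h import *
s=read_state();print(s['tool_pos'],s['opening'],s['gripper_force'])
slot(.033,.19);slot(.033,.052)
```

```text
[0.43723957 0.30577868 0.36884325] 0.05983037661906925 27.9574256320484
go [ 0.422 -0.01   0.19 ] shift [-0.3163  0.0036  0.0118] turn [-0.001 -0.     0.005] q6 0.57 t 8.6
go [ 0.422 -0.01   0.052] shift [-0.3164  0.0037  0.1498] turn [-0.001 -0.     0.005] q6 0.57 t 8.6
```

{"op": "carry_out", "data": {"targets": [{"hand":40,"x":-0.05,"y":0.001,"z":0,"ax":0,"ay":0,"az":0},{"hand":40,"x":-0.1,"y":0.002,"z":0,"ax":0,"ay":0,"az":0},{"hand":40,"x":-0.15,"y":0.003,"z":0,"ax":0,"ay":0,"az":0},{"hand":40,"x":-0.2,"y":0.003,"z":0,"ax":0,"ay":0,"az":0},{"hand":40,"x":-0.25,"y":0.004,"z":0,"ax":0,"ay":0,"az":0},{"hand":40,"x":-0.3,"y":0.004,"z":0,"ax":0,"ay":0,"az":0},{"hand":40,"x":-0.317,"y":0.004,"z":0.01,"ax":0,"ay":0,"az":0},{"hand":40,"x":-0.317,"y":0.004,"z":0.01,"ax":0,"ay":0,"az":0}]}}

```text
t: 9.57
tool_pos: [0.424, -0.0125, 0.3585]
orientation: [-2.291, -2.149, 0.001]
force: [0.9, -0.9, -1.0]
opening: 0.0602
gripper_force: 28.0
```

Run:
```python
from h import *
s=read_state();print(s['tool_pos'],s['opening'],s['gripper_force'])
slot(.033,.054)
im,d,W,P=shot('wrist','w6');rolls(im,d,W,zhi=.2,box=(.33,.6,-.2,.36))
```

```text
[ 0.42401576 -0.01253794  0.3584733 ] 0.06024193056471 27.957743934821337
go [ 0.422 -0.01   0.054] shift [ 0.0022 -0.0019  0.1375] turn [-0.001  0.     0.001] q6 -0.09 t 9.6
px [197. 122.] 799 top 0.0756 c [0.3674 0.0574] r 0.0475 mean [0.3678 0.0617 0.075 ]
px [294.  64.] 1315 top 0.0756 c [0.4415 0.0987] r 0.0655 mean [0.4423 0.098  0.075 ]
px [387. 128.] 935 top 0.0755 c [0.5098 0.0458] r 0.0505 mean [0.5091 0.0484 0.0749]
px [274. 114.] 2231 top 0.0537 c [0.4252 0.0621] r 0.0299 mean [0.4252 0.0636 0.0531]
px [205. 241.] 156 top 0.0757 c [ 0.3736 -0.022 ] r 0.0264 mean [ 0.3629 -0.0309  0.0783]
px [277. 284.] 4661 top 0.1934 c [ 0.4232 -0.0153] r 0.0300 mean [ 0.4236 -0.0105  0.1929]
px [291. 388.] 529 top 0.0756 c [ 0.4242 -0.1878] r 0.0649 mean [ 0.4246 -0.1888  0.0751]
```

{"op": "carry_out", "data": {"targets": [{"hand":40,"x":0.002,"y":-0.002,"z":0.05,"ax":0,"ay":0,"az":0},{"hand":40,"x":0.002,"y":-0.002,"z":0.09,"ax":0,"ay":0,"az":0},{"hand":40,"x":0.002,"y":-0.002,"z":0.12,"ax":0,"ay":0,"az":0},{"hand":40,"x":0.002,"y":-0.002,"z":0.137,"ax":0,"ay":0,"az":0},{"hand":40,"x":0.002,"y":-0.002,"z":0.138,"ax":0,"ay":0,"az":0},{"hand":71,"x":0.002,"y":-0.002,"z":0.138,"ax":0,"ay":0,"az":0},{"hand":71,"x":0.002,"y":-0.002,"z":0.138,"ax":0,"ay":0,"az":0},{"hand":71,"x":0.002,"y":-0.002,"z":0.138,"ax":0,"ay":0,"az":0}]}}

```text
t: 10.62
tool_pos: [0.4225, -0.0091, 0.2217]
orientation: [2.287, 2.152, 0.002]
force: [-0.2, 1.6, 0.6]
opening: 0.0658
gripper_force: 0.0
```

{"op": "carry_out", "data": {"targets": [{"hand":71,"x":0,"y":0,"z":-0.03,"ax":0,"ay":0,"az":0},{"hand":71,"x":0,"y":0,"z":-0.08,"ax":0,"ay":0,"az":0},{"hand":71,"x":0,"y":0,"z":-0.13,"ax":0,"ay":0,"az":0},{"hand":86,"x":0,"y":0,"z":-0.16,"ax":0,"ay":0,"az":0},{"hand":86,"x":-0.05,"y":0,"z":-0.18,"ax":0,"ay":0,"az":0},{"hand":86,"x":-0.1,"y":0,"z":-0.2,"ax":0,"ay":0,"az":0},{"hand":86,"x":-0.12,"y":0,"z":-0.2,"ax":0,"ay":0,"az":0},{"hand":86,"x":-0.12,"y":0,"z":-0.2,"ax":0,"ay":0,"az":0}]}}

```text
t: 11.62
tool_pos: [0.4146, -0.13, 0.4213]
orientation: [2.291, 2.149, 0.0]
force: [-0.5, 0.6, -0.4]
opening: 0.0795
gripper_force: 0.0
```

Run:
```python
from h import *
s=read_state();print(s['tool_pos'],s['q'].round(2))
im,d,W,P=shot('wrist','w7');rolls(im,d,W,zhi=.1,box=(.3,.6,-.45,.36))
go(.472,-.333,.19,-3.7);go(.375,-.353,.19,-3.7)
```

```text
[ 0.41455335 -0.12995317  0.42126466] [-0.42 -0.34  1.9  -0.    1.58 -0.36]
px [212.  77.] 913 top 0.0757 c [ 0.3629 -0.0269] r 0.0674 mean [ 0.363  -0.0211  0.075 ]
px [276.   5.] 449 top 0.0537 c [0.4244 0.0426] r 0.0220 mean [0.424  0.0382 0.053 ]
px [371.  91.] 1068 top 0.0755 c [ 0.5055 -0.0481] r 0.0800 mean [ 0.5039 -0.0424  0.0748]
px [277.  64.] 1738 top 0.0537 c [ 0.4212 -0.0112] r 0.0300 mean [ 0.4211 -0.0106  0.053 ]
px [256. 383.] 551 top 0.0759 c [ 0.3735 -0.3572] r 0.0114 mean [ 0.3735 -0.3563  0.0759]
go [ 0.472 -0.333  0.19 ] shift [-0.2     0.0701  0.0638] turn [ 0.    -0.     0.002] q6 -0.36 t 11.7
go [ 0.375 -0.353  0.19 ] shift [-0.226  -0.0255  0.0638] turn [ 0.    -0.     0.002] q6 -0.36 t 11.7
```

View pics/w7.png

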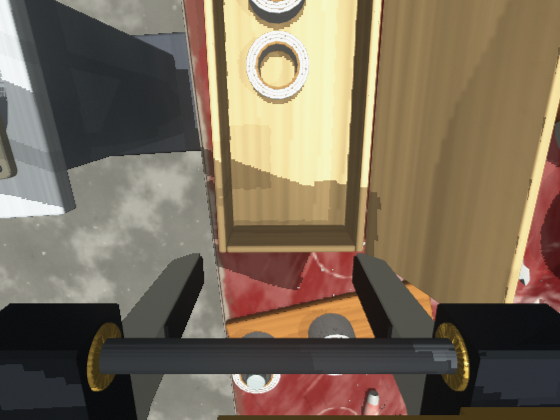

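The box holds both rolls, at (276,5) and (277,64). The pins are at (256,383), which maps to (0.374, -0.356), and about (0.472, -0.335). Next is the roll on the middle pin.

{"op": "carry_out", "data": {"targets": [{"hand":86,"x":-0.06,"y":0.02,"z":0,"ax":0,"ay":0,"az":0},{"hand":86,"x":-0.12,"y":0.04,"z":0.0,"ax":0,"ay":0,"az":0},{"hand":86,"x":-0.18,"y":0.06,"z":0.0,"ax":0,"ay":0,"az":0},{"hand":86,"x":-0.202,"y":0.071,"z":0.04,"ax":0,"ay":0,"az":0},{"hand":86,"x":-0.202,"y":0.071,"z":0.06,"ax":0,"ay":0,"az":0},{"hand":86,"x":-0.202,"y":0.071,"z":0.06,"ax":0,"ay":0,"az":0}]}}

```text
t: 12.42
tool_pos: [0.4731, -0.3329, 0.3583]
orientation: [-2.283, -2.15, 0.0]
force: [-0.5, 0.2, 0.3]
opening: 0.0799
gripper_force: 0.0
```

Run:
```python
from h import *
s=read_state();print(s['tool_pos'])
im,d,W,P=shot('side','s8');rolls(im,d,W,zhi=.1,box=(.3,.6,-.45,-.25))
go(.472,-.335,.055,-3.7)
```

```text
[ 0.47306867 -0.33290965  0.35831273]
px [311. 202.] 235 top 0.0610 c [ 0.4695 -0.3343] r 0.0321 mean [ 0.4693 -0.3275  0.0627]
px [339. 202.] 229 top 0.0608 c [ 0.3744 -0.3564] r 0.0309 mean [ 0.3735 -0.3484  0.0625]
go [ 0.472 -0.335  0.055] shift [-0.0021 -0.0011  0.1383] turn [-0.001 -0.001  0.005] q6 -0.64 t 12.5
```

View pics/s8.png

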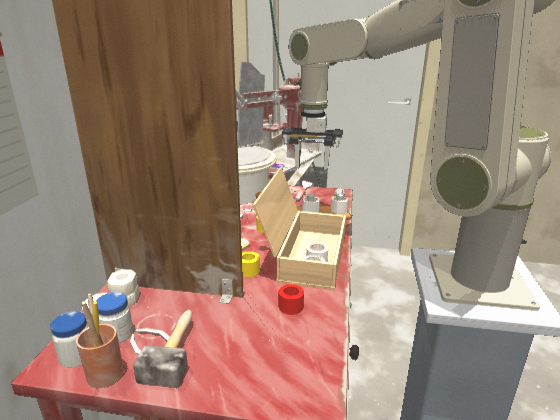

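The arm is above the pins and the rolls in the box look fine. I'll lower over the middle pin and grip.

{"op": "carry_out", "data": {"targets": [{"hand":86,"x":-0.002,"y":-0.002,"z":0.04,"ax":0,"ay":0,"az":0},{"hand":86,"x":-0.002,"y":-0.002,"z":0.08,"ax":0,"ay":0,"az":0},{"hand":86,"x":-0.002,"y":-0.002,"z":0.11,"ax":0,"ay":0,"az":0},{"hand":86,"x":-0.002,"y":-0.002,"z":0.138,"ax":0,"ay":0,"az":0},{"hand":40,"x":-0.002,"y":-0.002,"z":0.138,"ax":0,"ay":0,"az":0},{"hand":40,"x":-0.002,"y":-0.002,"z":0.138,"ax":0,"ay":0,"az":0},{"hand":40,"x":-0.002,"y":-0.002,"z":0.138,"ax":0,"ay":0,"az":0},{"hand":40,"x":-0.002,"y":-0.002,"z":0.138,"ax":0,"ay":0,"az":0}], "newtons": 25}}

```text
t: 13.48
tool_pos: [0.4721, -0.3371, 0.2254]
orientation: [2.285, 2.15, 0.001]
force: [-0.2, 2.4, 7.5]
opening: 0.0583
gripper_force: 25.1
```

{"op": "carry_out", "data": {"targets": [{"hand":40,"x":0,"y":0,"z":0,"ax":0,"ay":0,"az":0},{"hand":40,"x":0,"y":0,"z":-0.02,"ax":0,"ay":0,"az":0},{"hand":40,"x":0,"y":0,"z":-0.05,"ax":0,"ay":0,"az":0},{"hand":40,"x":0,"y":0,"z":-0.09,"ax":0,"ay":0,"az":0},{"hand":40,"x":0,"y":0,"z":-0.13,"ax":0,"ay":0,"az":0},{"hand":40,"x":0,"y":0,"z":-0.145,"ax":0,"ay":0,"az":0},{"hand":40,"x":0,"y":0,"z":-0.145,"ax":0,"ay":0,"az":0}]}}

```text
t: 14.35
tool_pos: [0.4714, -0.3369, 0.3693]
orientation: [2.286, 2.151, 0.0]
force: [0.3, -0.2, -1.3]
opening: 0.0581
gripper_force: 25.1
```

Run:
```python
from h import *
s=read_state();print(s['tool_pos'],s['opening'],s['gripper_force'],s['q'].round(2))
slot(-.038,.19)
im,d,W,P=shot('wrist','w9');rolls(im,d,W,zhi=.25,box=(.3,.6,-.45,.36))
```

```text
[ 0.47139742 -0.33689744  0.36929417] 0.05807368864364472 25.065738375415094 [-0.71  0.09  1.59 -0.    1.45 -0.65]
go [ 0.418 -0.081  0.19 ] shift [ 0.2521 -0.0694  0.0117] turn [0.002 0.002 0.003] q6 -0.65 t 14.3
px [98.  9.] 154 top 0.0755 c [ 0.3546 -0.1818] r 0.0063 mean [ 0.354  -0.1817  0.0749]
px [202.  15.] 1448 top 0.0756 c [ 0.4241 -0.1883] r 0.0653 mean [ 0.4267 -0.1895  0.0749]
px [396. 182.] 559 top 0.0764 c [ 0.57   -0.3205] r 0.0115 mean [ 0.5694 -0.32    0.0758]
px [170. 231.] 1701 top 0.0608 c [ 0.3724 -0.3599] r 0.0302 mean [ 0.3733 -0.3577  0.0601]
px [165. 238.] 472 top 0.0765 c [ 0.3731 -0.3571] r 0.0112 mean [ 0.3735 -0.3566  0.0759]
px [277. 283.] 4865 top 0.2045 c [ 0.4713 -0.3378] r 0.0300 mean [ 0.4714 -0.3342  0.204 ]
```

{"op": "carry_out", "data": {"targets": [{"hand":40,"x":0.05,"y":-0.03,"z":0,"ax":0,"ay":0,"az":0},{"hand":40,"x":0.1,"y":-0.06,"z":0,"ax":0,"ay":0,"az":0},{"hand":40,"x":0.15,"y":-0.07,"z":0,"ax":0,"ay":0,"az":0},{"hand":40,"x":0.2,"y":-0.07,"z":0,"ax":0,"ay":0,"az":0},{"hand":40,"x":0.24,"y":-0.07,"z":0,"ax":0,"ay":0,"az":0},{"hand":40,"x":0.251,"y":-0.07,"z":0.01,"ax":0,"ay":0,"az":0},{"hand":40,"x":0.251,"y":-0.07,"z":0.012,"ax":0,"ay":0,"az":0},{"hand":40,"x":0.251,"y":-0.07,"z":0.012,"ax":0,"ay":0,"az":0}]}}

```text
t: 15.4
tool_pos: [0.4164, -0.0826, 0.3547]
orientation: [-2.288, -2.151, 0.002]
force: [0.3, -0.1, -0.5]
opening: 0.0582
gripper_force: 25.1
```

Run:
```python
from h import *
s=read_state();print(s['tool_pos'],s['opening'],s['gripper_force'])
slot(-.038,.054)
im,d,W,P=shot('wrist','w10');rolls(im,d,W,zhi=.2,box=(.3,.6,-.25,.36))
```

```text
[ 0.41638705 -0.08264258  0.35469294] 0.05823384497433271 25.06565068848431
go [ 0.418 -0.081  0.054] shift [0.0016 0.0014 0.1337] turn [-0.002 -0.     0.003] q6 -0.25 t 15.4
px [199.  85.] 1165 top 0.0756 c [0.3651 0.012 ] r 0.0597 mean [0.3652 0.0166 0.075 ]
px [279.  34.] 1857 top 0.0537 c [0.4252 0.0619] r 0.0298 mean [0.4244 0.0511 0.053 ]
px [397.  97.] 1373 top 0.0755 c [ 0.5081 -0.0064] r 0.0688 mean [ 0.5063 -0.0009  0.0749]
px [280. 119.] 2273 top 0.0537 c [ 0.4214 -0.0114] r 0.0299 mean [ 0.4213 -0.0099  0.0531]
px [279. 284.] 4899 top 0.1899 c [ 0.4154 -0.0833] r 0.0299 mean [ 0.4157 -0.0796  0.1894]
```

{"op": "carry_out", "data": {"targets": [{"hand":40,"x":0.001,"y":0.001,"z":0.05,"ax":0,"ay":0,"az":0},{"hand":40,"x":0.001,"y":0.001,"z":0.09,"ax":0,"ay":0,"az":0},{"hand":40,"x":0.001,"y":0.001,"z":0.12,"ax":0,"ay":0,"az":0},{"hand":40,"x":0.001,"y":0.001,"z":0.132,"ax":0,"ay":0,"az":0},{"hand":40,"x":0.001,"y":0.001,"z":0.134,"ax":0,"ay":0,"az":0},{"hand":71,"x":0.001,"y":0.001,"z":0.134,"ax":0,"ay":0,"az":0},{"hand":71,"x":0.001,"y":0.001,"z":0.134,"ax":0,"ay":0,"az":0},{"hand":71,"x":0.001,"y":0.001,"z":0.134,"ax":0,"ay":0,"az":0}]}}

```text
t: 16.45
tool_pos: [0.4182, -0.081, 0.2227]
orientation: [2.287, 2.152, 0.001]
force: [-0.2, -0.6, 0.7]
opening: 0.0661
gripper_force: 0.0
```

{"op": "carry_out", "data": {"targets": [{"hand":71,"x":0,"y":0,"z":-0.03,"ax":0,"ay":0,"az":0},{"hand":71,"x":0,"y":0,"z":-0.08,"ax":0,"ay":0,"az":0},{"hand":71,"x":0,"y":0,"z":-0.13,"ax":0,"ay":0,"az":0},{"hand":86,"x":0,"y":0,"z":-0.16,"ax":0,"ay":0,"az":0},{"hand":86,"x":-0.05,"y":0,"z":-0.16,"ax":0,"ay":0,"az":0},{"hand":86,"x":-0.1,"y":0,"z":-0.16,"ax":0,"ay":0,"az":0},{"hand":86,"x":-0.16,"y":0,"z":-0.16,"ax":0,"ay":0,"az":0},{"hand":86,"x":-0.16,"y":0,"z":-0.16,"ax":0,"ay":0,"az":0}]}}

```text
t: 17.45
tool_pos: [0.4072, -0.2438, 0.3821]
orientation: [2.292, 2.147, -0.001]
force: [-0.1, -0.1, -0.0]
opening: 0.0798
gripper_force: 0.0
```

Run:
```python
from h import *
s=read_state();print(s['tool_pos'],s['q'].round(2))
im,d,W,P=shot('wrist','w11');rolls(im,d,W,zhi=.1,box=(.3,.6,-.45,.36))
go(.373,-.359,.055,-3.7)
```

```text
[ 0.40718763 -0.24382968  0.38208862] [-0.65 -0.2   1.86 -0.    1.49 -0.58]
px [203.  65.] 945 top 0.0756 c [ 0.3581 -0.1312] r 0.0480 mean [ 0.3569 -0.1282  0.075 ]
px [278.  23.] 1275 top 0.0537 c [ 0.4173 -0.0825] r 0.0299 mean [ 0.4163 -0.0982  0.0529]
px [387.  69.] 963 top 0.0755 c [ 0.4972 -0.1444] r 0.0521 mean [ 0.4981 -0.1408  0.0749]
px [298. 140.] 802 top 0.0756 c [ 0.4264 -0.189 ] r 0.0637 mean [ 0.4267 -0.1894  0.075 ]
px [458. 272.] 389 top 0.0764 c [ 0.5701 -0.3203] r 0.0117 mean [ 0.5691 -0.3195  0.0758]
px [251. 312.] 1486 top 0.0749 c [ 0.3735 -0.3577] r 0.0112 mean [ 0.3733 -0.3567  0.076 ]
px [350. 297.] 274 top 0.0765 c [ 0.4714 -0.3383] r 0.0112 mean [ 0.4689 -0.3388  0.0759]
go [ 0.373 -0.359  0.055] shift [-0.1189 -0.0269  0.1599] turn [-0. -0.  0.] q6 -0.58 t 17.5
```

{"op": "carry_out", "data": {"targets": [{"hand":86,"x":-0.06,"y":-0.014,"z":0,"ax":0,"ay":0,"az":0},{"hand":86,"x":-0.118,"y":-0.027,"z":0,"ax":0,"ay":0,"az":0},{"hand":86,"x":-0.118,"y":-0.027,"z":0.03,"ax":0,"ay":0,"az":0},{"hand":86,"x":-0.118,"y":-0.027,"z":0.06,"ax":0,"ay":0,"az":0},{"hand":86,"x":-0.118,"y":-0.027,"z":0.1,"ax":0,"ay":0,"az":0},{"hand":86,"x":-0.118,"y":-0.027,"z":0.13,"ax":0,"ay":0,"az":0},{"hand":86,"x":-0.118,"y":-0.027,"z":0.16,"ax":0,"ay":0,"az":0},{"hand":86,"x":-0.118,"y":-0.027,"z":0.16,"ax":0,"ay":0,"az":0}]}}

```text
t: 18.5
tool_pos: [0.3735, -0.3545, 0.2195]
orientation: [-2.283, -2.151, -0.001]
force: [0.2, -0.2, -0.4]
opening: 0.0799
gripper_force: 0.0
```

{"op": "carry_out", "data": {"targets": [{"hand":40,"x":0,"y":0,"z":0,"ax":0,"ay":0,"az":0},{"hand":40,"x":0,"y":0,"z":0,"ax":0,"ay":0,"az":0},{"hand":40,"x":0,"y":0,"z":0,"ax":0,"ay":0,"az":0},{"hand":40,"x":0,"y":0,"z":0,"ax":0,"ay":0,"az":0},{"hand":40,"x":0,"y":0,"z":0,"ax":0,"ay":0,"az":0},{"hand":40,"x":0,"y":0,"z":-0.03,"ax":0,"ay":0,"az":0},{"hand":40,"x":0,"y":0,"z":-0.07,"ax":0,"ay":0,"az":0},{"hand":40,"x":0,"y":0,"z":-0.11,"ax":0,"ay":0,"az":0}], "newtons": 25}}

```text
t: 19.5
tool_pos: [0.3736, -0.3566, 0.3331]
orientation: [-2.288, -2.152, -0.0]
force: [0.5, 0.2, -0.2]
opening: 0.0599
gripper_force: 25.0
```

{"op": "carry_out", "data": {"targets": [{"hand":40,"x":0,"y":0,"z":-0.035,"ax":0,"ay":0,"az":0},{"hand":40,"x":0,"y":0,"z":-0.035,"ax":0,"ay":0,"az":0}]}}

```text
t: 19.75
tool_pos: [0.3744, -0.3576, 0.3707]
orientation: [2.283, 2.148, -0.0]
force: [0.8, -0.2, -1.1]
opening: 0.0599
gripper_force: 25.0
```

Run:
```python
from h import *
s=read_state();print(s['tool_pos'],s['opening'],s['gripper_force'],s['q'].round(2))
slot(-.1065,.19)
im,d,W,P=shot('wrist','w12');rolls(im,d,W,zhi=.25,box=(.3,.6,-.45,.36))
```

```text
[ 0.37443196 -0.35759274  0.37066236] 0.059906066899837115 24.999360661022365 [-0.86 -0.08  1.76  0.    1.45 -0.8 ]
go [ 0.413 -0.149  0.19 ] shift [0.2102 0.0259 0.0127] turn [0.005 0.005 0.003] q6 -0.8 t 19.8
px [518. 148.] 592 top 0.0763 c [ 0.5701 -0.3204] r 0.0117 mean [ 0.5691 -0.3201  0.0757]
px [393. 178.] 556 top 0.0764 c [ 0.4712 -0.3389] r 0.0116 mean [ 0.4711 -0.3385  0.0757]
px [275. 204.] 299 top 0.0765 c [ 0.3734 -0.3568] r 0.0104 mean [ 0.3735 -0.3538  0.0759]
px [277. 284.] 4615 top 0.2078 c [ 0.3743 -0.361 ] r 0.0300 mean [ 0.3748 -0.355   0.2072]
```

{"op": "carry_out", "data": {"targets": [{"hand":40,"x":0.05,"y":0.006,"z":0,"ax":0,"ay":0,"az":0},{"hand":40,"x":0.1,"y":0.012,"z":0,"ax":0,"ay":0,"az":0},{"hand":40,"x":0.15,"y":0.018,"z":0,"ax":0,"ay":0,"az":0},{"hand":40,"x":0.2,"y":0.025,"z":0,"ax":0,"ay":0,"az":0},{"hand":40,"x":0.212,"y":0.026,"z":0.01,"ax":0,"ay":0,"az":0},{"hand":40,"x":0.212,"y":0.026,"z":0.015,"ax":0,"ay":0,"az":0},{"hand":40,"x":0.212,"y":0.026,"z":0.015,"ax":0,"ay":0,"az":0}]}}

```text
t: 20.68
tool_pos: [0.4122, -0.1476, 0.3504]
orientation: [-2.288, -2.15, 0.002]
force: [1.9, -0.5, -0.7]
opening: 0.0601
gripper_force: 25.0
```

Run:
```python
from h import *
s=read_state();print(s['tool_pos'],s['opening'],s['gripper_force'])
slot(-.1045,.053)
im,d,W,P=shot('wrist','w13');rolls(im,d,W,zhi=.2,box=(.3,.6,-.25,.36))
```

```text
[ 0.41218766 -0.14755505  0.35037851] 0.06005036937632931 24.999270848929882
go [ 0.413 -0.147  0.053] shift [1.000e-04 1.400e-03 1.304e-01] turn [-0.002 -0.     0.003] q6 -0.4 t 20.7
px [198.  79.] 1164 top 0.0755 c [ 0.3617 -0.0474] r 0.0530 mean [ 0.3618 -0.0441  0.075 ]
px [280.  39.] 2251 top 0.0537 c [ 0.4214 -0.0113] r 0.0300 mean [ 0.4207 -0.0179  0.053 ]
px [400.  97.] 1416 top 0.0755 c [ 0.5027 -0.0717] r 0.0685 mean [ 0.5026 -0.0653  0.0749]
px [280. 127.] 2300 top 0.0537 c [ 0.4174 -0.0821] r 0.0299 mean [ 0.4173 -0.0807  0.053 ]
px [278. 284.] 4521 top 0.1875 c [ 0.4112 -0.1502] r 0.0300 mean [ 0.4115 -0.1441  0.187 ]
```

{"op": "carry_out", "data": {"targets": [{"hand":40,"x":0.0,"y":0.001,"z":0.05,"ax":0,"ay":0,"az":0},{"hand":40,"x":0.0,"y":0.001,"z":0.09,"ax":0,"ay":0,"az":0},{"hand":40,"x":0.0,"y":0.001,"z":0.115,"ax":0,"ay":0,"az":0},{"hand":40,"x":0.0,"y":0.001,"z":0.13,"ax":0,"ay":0,"az":0},{"hand":40,"x":0.0,"y":0.001,"z":0.131,"ax":0,"ay":0,"az":0},{"hand":71,"x":0.0,"y":0.001,"z":0.131,"ax":0,"ay":0,"az":0},{"hand":71,"x":0.0,"y":0.001,"z":0.131,"ax":0,"ay":0,"az":0},{"hand":71,"x":0.0,"y":0.001,"z":0.131,"ax":0,"ay":0,"az":0}]}}

```text
t: 21.72
tool_pos: [0.4141, -0.147, 0.2217]
orientation: [2.287, 2.152, 0.001]
force: [-0.3, 0.3, -0.5]
opening: 0.0661
gripper_force: 0.0
```

{"op": "carry_out", "data": {"targets": [{"hand":71,"x":0,"y":0,"z":-0.03,"ax":0,"ay":0,"az":0},{"hand":71,"x":0,"y":0,"z":-0.08,"ax":0,"ay":0,"az":0},{"hand":71,"x":0,"y":0,"z":-0.13,"ax":0,"ay":0,"az":0},{"hand":0,"x":0,"y":0,"z":-0.19,"ax":0,"ay":0,"az":0},{"hand":0,"x":0,"y":0,"z":-0.24,"ax":0,"ay":0,"az":0},{"hand":0,"x":0,"y":0,"z":-0.27,"ax":0,"ay":0,"az":0},{"hand":0,"x":0,"y":0,"z":-0.27,"ax":0,"ay":0,"az":0},{"hand":0,"x":0,"y":0,"z":-0.27,"ax":0,"ay":0,"az":0}]}}

```text
t: 22.72
tool_pos: [0.4136, -0.1467, 0.4899]
orientation: [-2.287, -2.152, 0.0]
force: [0.1, 0.5, -0.6]
opening: 0.0207
gripper_force: 0.0
```

Run:
```python
from h import *
s=read_state();print(s['tool_pos'],s['opening'],s['q'].round(2))
im,d,W,P=shot('wrist','w14');rolls(im,d,W,zhi=.07,box=(.3,.6,-.25,.36))
im,d,W,P=shot('scene','s14');im,d,W,P=shot('side','s14b')
for z in(.1,.13,.16,.19,.21):
    m=(d>0)&(abs(W[...,2]-z)<.004)&(W[...,0]>.48)&(W[...,0]<.62)&(W[...,1]>-.18)&(W[...,1]<.09);p=W[m];print(z,m.sum(),p.min(0).round(3),p.max(0).round(3))
```

```text
[ 0.41356314 -0.14668867  0.48988214] 0.020749878517860327 [-0.46 -0.33  1.77 -0.    1.71 -0.4 ]
px [278.   5.] 347 top 0.0537 c [0.4241 0.0436] r 0.0232 mean [0.4239 0.0385 0.0528]
px [278.  55.] 1273 top 0.0538 c [ 0.4211 -0.0113] r 0.0300 mean [ 0.4209 -0.0109  0.053 ]
px [278. 120.] 1071 top 0.0538 c [ 0.417  -0.0821] r 0.0300 mean [ 0.4169 -0.0808  0.053 ]
px [278. 175.] 980 top 0.0538 c [ 0.4131 -0.1497] r 0.0300 mean [ 0.4131 -0.1478  0.053 ]
0.1 93 [ 0.508 -0.18   0.096] [0.526 0.088 0.104]
0.13 98 [ 0.52  -0.18   0.126] [0.538 0.087 0.134]
0.16 104 [ 0.53  -0.176  0.156] [0.549 0.088 0.164]
0.19 111 [ 0.542 -0.179  0.186] [0.593 0.087 0.194]
0.21 123 [ 0.55  -0.179  0.206] [0.574 0.089 0.214]
```

View pics/s14.png

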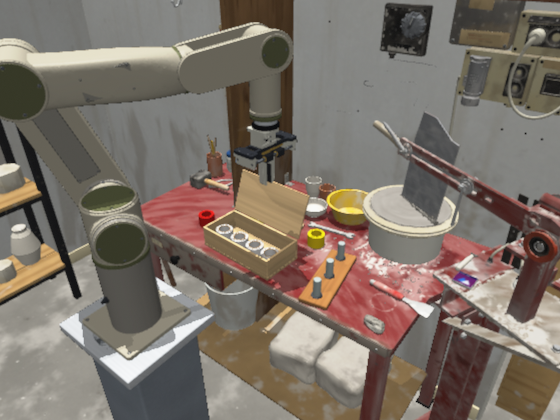

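All four rolls are in the box and all three pins are empty in the scene view (340,248), (329,268) and (317,288). Next I'll move the closed fingers behind the lid, off to the side of the knob.

```bash
cat >> h.py <<'E'
H=np.array([.508,-.049]);UX=np.array([np.cos(np.radians(-3.7)),np.sin(np.radians(-3.7))]);UY=np.array([-UX[1],UX[0]])
def lidpt(th,r=.110,off=0,v=-.065,hw=.0175):
    u=-r*np.cos(th)+(.008+off)*np.sin(th)+hw;z=.0755+r*np.sin(th)+(.008+off)*np.cos(th)
    c=H+u*UX+v*UY;return c[0],c[1],z+.019
E
python3 - <<'E'
from h import *
s=read_state();print(s['opening'])
c=H+.098*UX-.065*UY
go(c[0],c[1],.30,-3.7,s);go(c[0],c[1],.204,-3.7,s)
for th in np.arange(1.95,-.01,-.15):go(*lidpt(th),-3.7,s)
E
```

```text
0.00862716685061445
go [ 0.602 -0.12   0.3  ] shift [0.0379 0.1862 0.0216] turn [-0.003 -0.001  0.004] q6 -0.4 t 22.9
go [ 0.602 -0.12   0.204] shift [0.0378 0.1865 0.1176] turn [-0.003 -0.001  0.004] q6 -0.4 t 22.9
go [ 0.569 -0.118  0.194] shift [0.0379 0.1541 0.128 ] turn [-0.003 -0.001  0.004] q6 -0.4 t 22.9
go [ 0.554 -0.117  0.2  ] shift [0.0379 0.1388 0.122 ] turn [-0.003 -0.001  0.004] q6 -0.4 t 22.9
go [ 0.538 -0.116  0.204] shift [0.038  0.1226 0.1183] turn [-0.003 -0.001  0.004] q6 -0.4 t 22.9
go [ 0.521 -0.115  0.205] shift [0.0381 0.1062 0.1171] turn [-0.003 -0.001  0.004] q6 -0.4 t 22.9
go [ 0.505 -0.114  0.204] shift [0.0381 0.0897 0.1183] turn [-0.003 -0.001  0.004] q6 -0.4 t 22.9
go [ 0.489 -0.113  0.2  ] shift [0.0382 0.0736 0.122 ] turn [-0.003 -0.001  0.004] q6 -0.4 t 22.9
go [ 0.474 -0.112  0.194] shift [0.0382 0.0582 0.1281] turn [-0.003 -0.001  0.004] q6 -0.4 t 22.9
go [ 0.459 -0.111  0.186] shift [0.0383 0.0439 0.1364] turn [-0.003 -0.001  0.004] q6 -0.4 t 22.9
go [ 0.446 -0.11   0.175] shift [0.0383 0.031  0.1467] turn [-0.003 -0.001  0.004] q6 -0.4 t 22.9
go [ 0.435 -0.109  0.163] shift [0.0383 0.0198 0.1589] turn [-0.003 -0.001  0.004] q6 -0.4 t 22.9
go [ 0.426 -0.109  0.15 ] shift [0.0384 0.0105 0.1725] turn [-0.003 -0.001  0.004] q6 -0.4 t 22.9
go [ 0.419 -0.108  0.135] shift [0.0384 0.0034 0.1875] turn [-0.003 -0.001  0.004] q6 -0.4 t 22.9
go [ 0.414 -0.108  0.119] shift [ 0.0384 -0.0014  0.2033] turn [-0.003 -0.001  0.004] q6 -0.4 t 22.9
go [ 0.411 -0.108  0.103] shift [ 0.0384 -0.0038  0.2196] turn [-0.003 -0.001  0.004] q6 -0.4 t 22.9
```

{"op": "carry_out", "data": {"targets": [{"hand":0,"x":0.02,"y":0.06,"z":0.01,"ax":0,"ay":0,"az":0},{"hand":0,"x":0.038,"y":0.12,"z":0.01,"ax":0,"ay":0,"az":0},{"hand":0,"x":0.038,"y":0.18,"z":0.01,"ax":0,"ay":0,"az":0},{"hand":0,"x":0.038,"y":0.19,"z":0.02,"ax":0,"ay":0,"az":0},{"hand":0,"x":0.038,"y":0.19,"z":0.03,"ax":0,"ay":0,"az":0},{"hand":0,"x":0.038,"y":0.19,"z":0.07,"ax":0,"ay":0,"az":0},{"hand":0,"x":0.038,"y":0.19,"z":0.118,"ax":0,"ay":0,"az":0},{"hand":0,"x":0.038,"y":0.19,"z":0.118,"ax":0,"ay":0,"az":0}]}}

```text
t: 23.88
tool_pos: [0.6028, -0.1202, 0.3685]
orientation: [-2.284, -2.147, 0.007]
force: [-1.3, -0.1, 0.3]
opening: 0.0003
gripper_force: 0.0
```

Run:
```python
from h import *
s=read_state();print(s['tool_pos'],s['opening'],s['force'])
for th in (1.8,1.5,1.35):go(*lidpt(th),-3.7,s)
im,d,W,P=shot('side','s15')
```

```text
[ 0.60281696 -0.12017683  0.36849896] 0.00028798003786983657 [-1.3468799  -0.06411741  0.25316063]
go [ 0.554 -0.117  0.2  ] shift [ 0.0001 -0.0489  0.0021] turn [-0.008 -0.002  0.003] q6 -0.22 t 23.9
go [ 0.521 -0.115  0.205] shift [ 0.0002 -0.0815 -0.0026] turn [-0.008 -0.002  0.003] q6 -0.22 t 23.9
go [ 0.505 -0.114  0.204] shift [ 0.0002 -0.098  -0.0013] turn [-0.008 -0.002  0.003] q6 -0.22 t 23.9
```

View pics/s15.png

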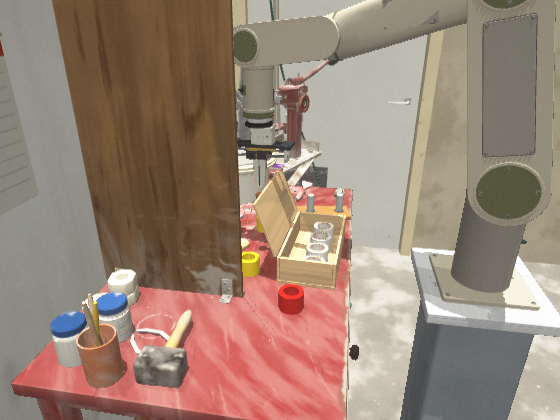

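The fingers are behind the lid at (261,170) and clear of it. I'll start turning it slowly.

{"op": "carry_out", "data": {"targets": [{"hand":0,"x":0,"y":-0.012,"z":0,"ax":0,"ay":0,"az":0},{"hand":0,"x":0,"y":-0.024,"z":0,"ax":0,"ay":0,"az":0},{"hand":0,"x":0,"y":-0.034,"z":0,"ax":0,"ay":0,"az":0},{"hand":0,"x":0,"y":-0.044,"z":0,"ax":0,"ay":0,"az":0},{"hand":0,"x":0,"y":-0.054,"z":0,"ax":0,"ay":0,"az":0},{"hand":0,"x":0,"y":-0.064,"z":0,"ax":0,"ay":0,"az":0},{"hand":0,"x":0,"y":-0.073,"z":-0.001,"ax":0,"ay":0,"az":0},{"hand":0,"x":0,"y":-0.082,"z":-0.002,"ax":0,"ay":0,"az":0}]}}

```text
t: 24.92
tool_pos: [0.523, -0.1153, 0.3741]
orientation: [-2.287, -2.152, 0.001]
force: [1.8, -0.7, -1.0]
opening: 0.0006
gripper_force: 0.9
```

```bash
cat > lid.py <<'E'
from h import *
import sys
s=read_state();print(s['tool_pos'],s['force'])
im,d,W,P=shot('side',sys.argv[1])
rel=W[...,:2]-H;u=rel@UX;v=rel@UY;z=W[...,2]
m=(d>0)&(v>.06)&(v<.14)&(u>-.17)&(u<.12)&(z>.09)&(z<.24)
q=np.c_[u[m],z[m]-.0755];print(len(q));
if len(q)>20:
    i=np.argmax(np.hypot(*q.T));print('far',q[i].round(3),'angle',np.arctan2(q[i,1],-q[i,0]).round(3),'med',np.median(np.arctan2(q[:,1],-q[:,0])).round(3))
for th in map(float,sys.argv[2:]):go(*lidpt(th),-3.7,s)
E
python3 lid.py s16 1.35 1.2 1.05 .9 .75 .6
```

```text
[ 0.52295631 -0.115344    0.37409955] [ 1.81460315 -0.72020548 -0.97212772]
340
far [-0.003  0.151] angle 1.551 med 1.525
go [ 0.505 -0.114  0.204] shift [ 0.0003 -0.018   0.0035] turn [-0.001 -0.     0.004] q6 -0.25 t 24.9
go [ 0.489 -0.113  0.2  ] shift [ 0.0004 -0.0341  0.0072] turn [-0.001 -0.     0.004] q6 -0.25 t 24.9
go [ 0.474 -0.112  0.194] shift [ 0.0004 -0.0495  0.0133] turn [-0.001 -0.     0.004] q6 -0.25 t 24.9
go [ 0.459 -0.111  0.186] shift [ 0.0005 -0.0638  0.0216] turn [-0.001 -0.     0.004] q6 -0.25 t 24.9
go [ 0.446 -0.11   0.175] shift [ 0.0005 -0.0767  0.0319] turn [-0.001 -0.     0.004] q6 -0.25 t 24.9
go [ 0.435 -0.109  0.163] shift [ 0.0005 -0.0879  0.044 ] turn [-0.001 -0.     0.004] q6 -0.25 t 24.9
```

The lid has come to about 1.53 rad and follows the model, pushing back with about 2 N. I'll keep going.

{"op": "carry_out", "data": {"targets": [{"hand":0,"x":0,"y":-0.01,"z":0.002,"ax":0,"ay":0,"az":0},{"hand":0,"x":0,"y":-0.018,"z":0.0035,"ax":0,"ay":0,"az":0},{"hand":0,"x":0,"y":-0.026,"z":0.005,"ax":0,"ay":0,"az":0},{"hand":0,"x":0,"y":-0.034,"z":0.007,"ax":0,"ay":0,"az":0},{"hand":0,"x":0,"y":-0.042,"z":0.01,"ax":0,"ay":0,"az":0},{"hand":0,"x":0,"y":-0.0495,"z":0.0133,"ax":0,"ay":0,"az":0},{"hand":0,"x":0,"y":-0.057,"z":0.0172,"ax":0,"ay":0,"az":0},{"hand":0,"x":0,"y":-0.064,"z":0.0216,"ax":0,"ay":0,"az":0}]}}

```text
t: 25.98
tool_pos: [0.4593, -0.1115, 0.3528]
orientation: [-2.288, -2.153, 0.0]
force: [1.6, -0.7, 2.2]
opening: 0.0007
gripper_force: 0.9
```

```bash
python3 lid.py s17 .75 .6 .45 .3 .15 0
```

```text
[ 0.45934459 -0.11149959  0.35276367] [ 1.60005774 -0.70988132  2.1888368 ]
238
far [-0.083  0.127] angle 0.99 med 1.042
go [ 0.446 -0.11   0.175] shift [ 0.0006 -0.013   0.0104] turn [-0.    -0.     0.004] q6 -0.29 t 26.0
go [ 0.435 -0.109  0.163] shift [ 0.0006 -0.0242  0.0226] turn [-0.    -0.     0.004] q6 -0.29 t 26.0
go [ 0.426 -0.109  0.15 ] shift [ 0.0006 -0.0335  0.0362] turn [-0.    -0.     0.004] q6 -0.29 t 26.0
go [ 0.419 -0.108  0.135] shift [ 0.0007 -0.0407  0.0511] turn [-0.    -0.     0.004] q6 -0.29 t 26.0
go [ 0.414 -0.108  0.119] shift [ 0.0007 -0.0455  0.0669] turn [-0.    -0.     0.004] q6 -0.29 t 26.0
go [ 0.411 -0.108  0.102] shift [ 0.0007 -0.048   0.0833] turn [-0.    -0.     0.004] q6 -0.29 t 26.0
```

{"op": "carry_out", "data": {"targets": [{"hand":0,"x":0,"y":-0.0065,"z":0.005,"ax":0,"ay":0,"az":0},{"hand":0,"x":0,"y":-0.013,"z":0.0104,"ax":0,"ay":0,"az":0},{"hand":0,"x":0,"y":-0.019,"z":0.0165,"ax":0,"ay":0,"az":0},{"hand":0,"x":0,"y":-0.0242,"z":0.0226,"ax":0,"ay":0,"az":0},{"hand":0,"x":0,"y":-0.029,"z":0.029,"ax":0,"ay":0,"az":0},{"hand":0,"x":0,"y":-0.0335,"z":0.0362,"ax":0,"ay":0,"az":0},{"hand":0,"x":0,"y":-0.037,"z":0.044,"ax":0,"ay":0,"az":0},{"hand":0,"x":0,"y":-0.0407,"z":0.051,"ax":0,"ay":0,"az":0}]}}

```text
t: 27.02
tool_pos: [0.419, -0.109, 0.3015]
orientation: [-2.288, -2.153, 0.0]
force: [0.9, 0.2, 0.5]
opening: 0.0005
gripper_force: 0.6
```

```bash
python3 lid.py s18 .3 .2 .1 .05 0
```

```text
[ 0.41903598 -0.109031    0.30147674] [0.9153421  0.21800498 0.53959886]
661
far [-0.141  0.054] angle 0.366 med 0.417
go [ 0.419 -0.108  0.135] shift [ 0.0006 -0.0003 -0.0002] turn [-0.    -0.     0.004] q6 -0.31 t 27.0
go [ 0.415 -0.108  0.124] shift [ 0.0007 -0.0038  0.0103] turn [-0.    -0.     0.004] q6 -0.31 t 27.0
go [ 0.413 -0.108  0.113] shift [ 0.0007 -0.0062  0.021 ] turn [-0.    -0.     0.004] q6 -0.31 t 27.0
go [ 0.412 -0.108  0.108] shift [ 0.0007 -0.0071  0.0265] turn [-0.    -0.     0.004] q6 -0.31 t 27.0
go [ 0.411 -0.108  0.102] shift [ 0.0007 -0.0076  0.032 ] turn [-0.    -0.     0.004] q6 -0.31 t 27.0
```

{"op": "carry_out", "data": {"targets": [{"hand":0,"x":0,"y":-0.002,"z":0.005,"ax":0,"ay":0,"az":0},{"hand":0,"x":0,"y":-0.004,"z":0.01,"ax":0,"ay":0,"az":0},{"hand":0,"x":0,"y":-0.005,"z":0.015,"ax":0,"ay":0,"az":0},{"hand":0,"x":0,"y":-0.006,"z":0.02,"ax":0,"ay":0,"az":0},{"hand":0,"x":0,"y":-0.007,"z":0.024,"ax":0,"ay":0,"az":0},{"hand":0,"x":0,"y":-0.007,"z":0.028,"ax":0,"ay":0,"az":0},{"hand":0,"x":0,"y":-0.007,"z":0.031,"ax":0,"ay":0,"az":0},{"hand":0,"x":0,"y":-0.007,"z":0.032,"ax":0,"ay":0,"az":0}]}}

```text
t: 28.08
tool_pos: [0.4122, -0.1086, 0.2699]
orientation: [-2.288, -2.152, 0.0]
force: [-0.4, 0.1, 0.8]
opening: 0.0002
gripper_force: 0.5
```

{"op": "carry_out", "data": {"targets": [{"hand":0,"x":0,"y":0,"z":0.0005,"ax":0,"ay":0,"az":0},{"hand":0,"x":0,"y":0,"z":0.001,"ax":0,"ay":0,"az":0}]}}

```text
t: 28.32
tool_pos: [0.4123, -0.1086, 0.2698]
orientation: [-2.288, -2.153, 0.0]
force: [-6.6, 2.3, 11.1]
opening: 0.0007
gripper_force: 5.8
```

There's firm contact at the closed height, so I'll lift off and check.

{"op": "carry_out", "data": {"targets": [{"hand":0,"x":0,"y":0,"z":-0.02,"ax":0,"ay":0,"az":0},{"hand":0,"x":0,"y":0,"z":-0.06,"ax":0,"ay":0,"az":0},{"hand":0,"x":0,"y":0,"z":-0.12,"ax":0,"ay":0,"az":0},{"hand":0,"x":0,"y":0,"z":-0.18,"ax":0,"ay":0,"az":0},{"hand":0,"x":0,"y":0,"z":-0.22,"ax":0,"ay":0,"az":0},{"hand":0,"x":0,"y":0,"z":-0.22,"ax":0,"ay":0,"az":0}]}}

```text
t: 29.08
tool_pos: [0.4128, -0.1088, 0.4933]
orientation: [2.283, 2.148, 0.005]
force: [0.1, -0.1, -0.9]
opening: 0.0003
gripper_force: 0.0
```

Run:
```python
from h import *
for n in('side','wrist'):
    im,d,W,P=shot(n,n+'19');rel=W[...,:2]-H;u=rel@UX;v=rel@UY;z=W[...,2]
    m=(d>0)&(v>-.13)&(v<.13)&(abs(v)>.04)&(u>-.145)&(u<-.01)&(z>.06)&(z<.12)
    c=np.polyfit(u[m],z[m],1);print(n,m.sum(),'angle',-c[0],'hinge z',c[1],'front z',np.polyval(c,-.15))
```

```text
side 1385 angle 0.00031919592754212414 hinge z 0.08328471874374416 front z 0.08333259813287548
wrist 19535 angle 0.0004947832034111634 hinge z 0.08354064414088912 front z 0.08361486162140079
```

View pics/side19.png

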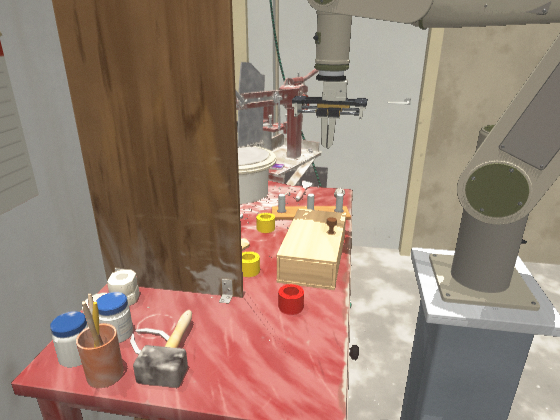

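The lid is flat shut at (314,243), with a measured angle below 0.001 rad. The bystanders in view haven't moved and the arm is clear, so I'll hand the job in.

```bash
python3 -c "
from plant import robot
print(robot.close_job())"
```

```text
the job is handed in; nothing more can be done
None
```

All four rolls that were there (two from the pins, two loose) are in the box and the lid is lowered fully shut (measured under 0.001 rad); the job is handed in, but it returned no verdict.

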